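# Sound a blind peg hole with the depth gauge

### The arm

A 6-joint arm with a two-finger parallel gripper is mounted at the origin on the work surface. World frame = base frame: x ahead of the robot, y to its left, z up, the work surface at z = 0. Lengths are in mm, angles in rad, forces in N, time in s.
With the tool pointing down it reaches from about 350 to 975 mm from the base axis. Payload 7.1 kg.
Tool frame: the origin (TCP) lies at the very end of the fingers, on their centre line; the grasp point (between the pads) lies 19 mm behind it; z points along the fingers, y is the line along which they close (so a half turn about z gives the same grasp; the last joint's range is limited). The gripper opens to 88 mm and grips with 3 to 60 N. Pads are 20 mm wide; open, the fingers measure 115 mm over their backs; the gripper's body (75 mm by 178 mm) begins 61 mm behind the grasp point.
Start: joints at [1.169, 0.423, 1.63, -0, 1.089, -0.019], TCP at [233.417, 579.76, 222.675] pointing down, gripper open.
Joint ranges: [-3, 3], [-0.9, 2.11], [0.09, 2.58], [-1.31, 4.45], [0.11, 2.69], [-2.54, 2.54]. Speed limits (rad/s): [2.39, 2.39, 3.01, 3.14, 3.14, 3.14].

### API

Orientations are given as a rotation vector (axis times angle).
In Python, from workcell import * gives the robot as it stands.
- The arm moves only by the tool step_arm, never from a script. Its argument "deltas" is a list of rows, each a list of 3 entries, a list of its own where there are three numbers: the shift along the tool's x, y, z in units of 300 mm (1.0 is 300 mm), then the turn, a rotation vector about the tool's x, y, z in units of 1.5 rad (1.0 is 1.5 rad), then the gripper command: -1 is shut, 1 is fully open, values between are in proportion. In form: [[[dx, dy, dz], [rx, ry, rz], gripper], ...]. A call has 1 to 20 rows; each row is the pose to reach, as a shift and turn from the pose commanded when the call began, along the tool's axes at that moment; what a row does not reach only later rows make up. A row lasts 1/12 s, in which the tool goes at most 41.7 mm and 7.16 degrees, less where a joint would pass 70% of its speed; a pose out of reach is approached as far as the arm can. A call with a number of a shift or a turn outside -1 to 1 is refused whole. A call with a gripper value outside its range is refused whole. The fingers move at their own pace and stop on an object; the grip force is fixed at half the most. Time passes only in rows, so rows that repeat a pose let the fingers close. It gives the time, the measured TCP pose, the force, the opening and the grip force at its end, in the units of the state.
- get_obs(): the state, without advancing time (a new reading comes with each control period).
- get_image(name): name is "side" or "top" or "wrist"; returns a dict with "pixels" (480x640x3 uint8, red, green, blue), "fx", "fy", "cx", "cy" (pixels), "dist_coeffs" ([k1, k2, p1, p2, k3] as OpenCV has them; the pictures are not rectified), "T" (4x4, takes a point from camera to world coordinates). Camera axes: x right, y down, z forward; pixel columns grow to the right and rows downward; lengths in mm; the calibration is good to about 2 mm. A picture is of the moment at which its call begins. There is no depth.
- close_job(): hands the job in; it is judged then, once.
The state is a dict: "t": time; "qpos": joint angles; "qvel": joint speeds; "joint_torque": joint torques, N m; "ee_pos": TCP position; "orientation": TCP orientation; "ft_force": force on the tool from outside, world axes, zero at the start; "moment": the same for the moment, N m; "width": finger opening in mm; "grasp_force": force on a finger pad.
Only numpy, scipy, OpenCV 4.12 (cv2) and the standard library are available. Lean on these libraries where they do the work, as an engineer would, in place of code of your own. Each camera call takes 0.05 s, during which the arm holds its last target. There are 200 camera calls.

### The job

Take the depth gauge out of its stand and push its rod down the hole of the wooden blank that sits in the plywood jig, until the rod rests on the bottom of the hole and the gauge's sliding collar, pushed up by the blank's top, marks the depth. Press gently, because the wood at the bottom is thin. Leave the gauge standing there upright, collar on the wood, without tipping it over or disturbing the jars, paint pots and brush around.

Things in the scene. Friction and masses are not known exactly. Their poses are not given: they have to be found in the camera images.
- gauge: Depth gauge, loose, 0.12 to 0.2 kg, standing upright with its tip in the stand's hole. Steel rod of 10 mm diameter with a chamfered foot (7 mm at the tip), 88 mm long; then a steel flange of 44 mm diameter (88 to 92 mm above the tip) and on it a black cylindrical handle of 26 mm diameter (92 to 112 mm), to be gripped from above. Origin: centre of the tip; z runs up along the rod to the handle.
- collar (a joint): Brass collar (30 mm diameter, 12 mm tall) sliding on the gauge's rod. Value (m): height of its underside above the rod's tip, i.e. the marked depth; starts at 0.027 to 0.033, at most 0.074. It drags with about 8 N and stays where left. Once it meets a block's top, the rod goes on only under about 8 N of push, until it meets the hard bottom.
- collar_face (a point): Centre of the underside of the collar, on the rod's axis.
- jig: Flat square plywood jig, 130 x 130 x 12 mm, fixed, with a round opening 89 mm across in which one of the three blanks sits (same x, y as the jig). Origin: centre of the underside; z up.
- blank_a: Fixed wooden toy-tower blank: square block 56 x 56 mm, 85 mm tall, on a round foot 84 mm across. Origin: centre of the underside, z up. A blind bore of 12.5 mm diameter opens in the middle of the flat top and runs down the z axis; its depth is NOT known (40 to 68 mm). The wood under it breaks if the gauge loads the blank above 28 N.
- blank_b: Same outside as blank_a (56 x 56 mm, 85 mm tall, foot 84 mm across, 12.5 mm bore in the top) but with another unknown bore depth. Any one of the three may be the one in the jig. Origin: centre of the underside.
- blank_c: Same outside as blank_a (56 x 56 mm, 85 mm tall, foot 84 mm across, 12.5 mm bore in the top) but with another unknown bore depth. Any one of the three may be the one in the jig. Origin: centre of the underside.
- stand: The gauge's stand: a dark wooden block 70 mm x 70 mm x 35 mm, fixed, with a hole 11.5 mm in diameter and 25 mm deep in its top, where the gauge stands at the start. Origin: centre of the underside; z up.
- jar_tall: Glass jar with a green lid, 64 mm across, 95 mm tall. Bystander, leave it where it is. Origin: centre of the underside.
- jar_red: Red jar with a white lid, 68 mm across, 80 mm tall. Bystander, leave it where it is. Origin: centre of the underside.
- jar_gold: Amber glass jar with a brass lid, 60 mm across, 85 mm tall. Bystander, leave it where it is. Origin: centre of the underside.
- jar_wide: White tub with an orange lid, 80 mm across, 75 mm tall. Bystander, leave it where it is. Origin: centre of the underside.
- pot_yellow: Small glass paint pot with a yellow lid, 40 mm across, 45 mm tall. Bystander, leave it where it is. Origin: centre of the underside.
- pot_blue: Small glass paint pot with a blue lid, 40 mm across, 45 mm tall. Bystander, leave it where it is. Origin: centre of the underside.
- brush: Paint brush lying on the table, 170 mm long. Bystander, leave it where it is.
Things that resemble listed ones, but are neither listed nor needed, are in the scene too. Leave any purple look-alike of the blank_a alone.

How it is judged:
By the outcome, as a careful person would: the job done as asked, in the order asked, and still so for the second after the job is handed in, with the robot touching nothing.
It also fails if it takes over 45 s, if anything falls off the work surface, if the arm or the gripper's body presses on something with over 40 N, if the wrist force passes 120 N, or if a joint passes its speed limit or range.

## Working session

There is one attempt and no reset: what is moved stays moved. The work goes in short steps, Python scripts to look and compute and a tool call to move; the robot and the scene stay as the last step left them, time stands still between calls to the robot, and variables do not carry over. Pictures are saved under pics/ and viewed, at most 10 in all, crops included, and the job is handed in when it is done.

Besides the shell and the picture viewer there is one more tool, called after "Call:" as name(argument=value, ...) on one line, values as JSON. step_arm: Moves the arm, as the interface text tells. Its arguments: {"type":"object","properties":{"deltas":{"type":"array","items":{"type":"array"}}},"required":["deltas"]}

```bash
mkdir -p pics
cat > h.py <<'E'
from workcell import *
import numpy as np, cv2, pickle
def snap(n,f):
    im=get_image(n); cv2.imwrite(f'pics/{f}.png',im['pixels'][:,:,::-1]); pickle.dump(im,open(f'pics/{f}.pkl','wb')); return im
def load(f): return pickle.load(open(f'pics/{f}.pkl','rb'))
def K(im): return np.array([[im['fx'],0,im['cx']],[0,im['fy'],im['cy']],[0,0,1.]])
def ray(im,u,v):
    p=cv2.undistortPoints(np.array([[[u,v]]],float),K(im),np.array(im['dist_coeffs'],float))[0,0]
    T=np.array(im['T']); d=T[:3,:3]@np.array([p[0],p[1],1]); return T[:3,3],d/np.linalg.norm(d)
def atz(im,u,v,z):
    o,d=ray(im,u,v); return o+d*(z-o[2])/d[2]
def proj(im,P):
    T=np.linalg.inv(np.array(im['T'])); r=cv2.Rodrigues(T[:3,:3])[0]
    return cv2.projectPoints(np.array(P,float).reshape(-1,1,3),r,T[:3,3],K(im),np.array(im['dist_coeffs'],float))[0][:,0]
E
python3 - <<'E'
from h import *
a=snap('top','top0'); b=snap('side','side0'); 
print(np.round(a['T'],3),a['fx'],np.round(b['T'],3),b['fx'])
print(get_obs())
E
```

```text
[[ 1.700000e-02 -9.920000e-01  1.240000e-01  4.102330e+02]
 [-1.000000e+00 -2.000000e-02 -2.400000e-02  7.500900e+01]
 [ 2.700000e-02 -1.240000e-01 -9.920000e-01  1.112934e+03]
 [ 0.000000e+00  0.000000e+00  0.000000e+00  1.000000e+00]] 558.6990586997863 [[ 9.91000e-01 -9.00000e-02  1.03000e-01  4.48171e+02]
 [-1.34000e-01 -5.03000e-01  8.54000e-01 -6.09706e+02]
 [-2.50000e-02 -8.60000e-01 -5.10000e-01  4.82301e+02]
 [ 0.00000e+00  0.00000e+00  0.00000e+00  1.00000e+00]] 435.28860353370237
{'t': 0.1, 'qpos': array([ 1.16903111e+00,  4.23785808e-01,  1.63057132e+00, -5.50094457e-06,
        1.08861368e+00, -1.90165940e-02]), 'qvel': array([-0.0006383 , -0.00195127, -0.0011437 , -0.0005576 , -0.00104636,
       -0.00192627]), 'joint_torque': array([-1.98733164e-05, -5.45611167e+01, -2.74323553e+01,  6.45555882e-02,
        1.87303580e-02, -3.38937582e-05]), 'ee_pos': array([233.21635216, 579.33264192, 221.9826853 ]), 'orientation': array([-5.97499073e-01, -3.08396115e+00,  2.11846272e-03]), 'ft_force': array([-0.21921203, -0.03304559, -0.03818803]), 'moment': array([0.00685074, 0.01165117, 0.06469396]), 'grasp_force': 0.0, 'width': 87.81473012884895}
```

View pics/top0.png

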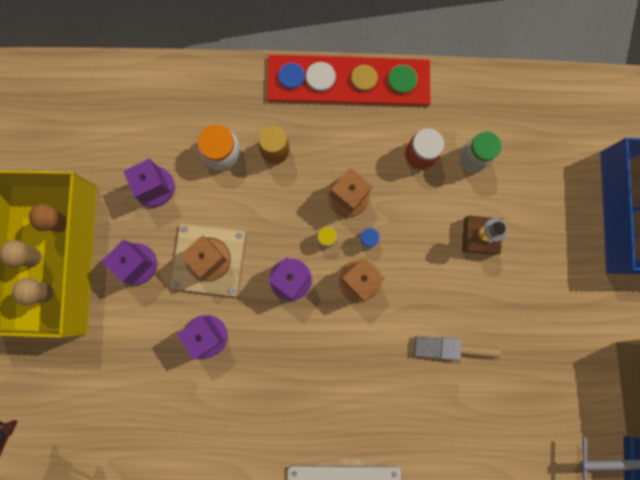

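View pics/side0.png

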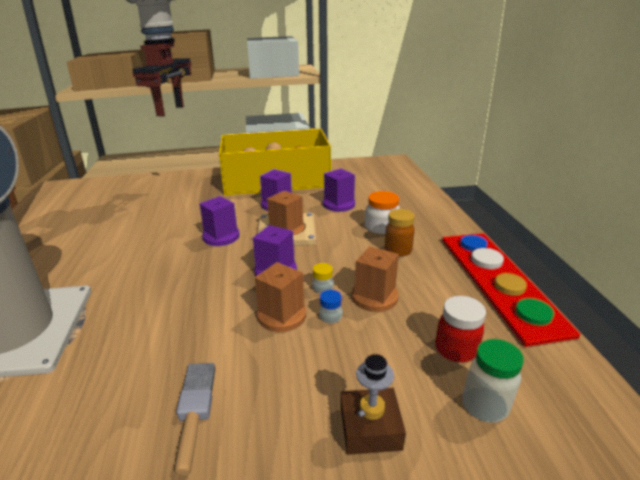

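The top view shows the only gauge in its stand at (497,230). The blank choices are orange at (205,257) inside the plywood jig, loose orange at (350,190) and (362,280), and purple look-alikes at (150,178), (125,260), (290,278) and (200,337). I choose the gauge at (497,230) and the jig blank at (205,257), and check both in one close crop.

Run:
```python
from h import *
t=load('top0')['pixels'][:,:,::-1]; s=load('side0')['pixels'][:,:,::-1]
def c(i,u,v,w=80,h=60,k=5): return cv2.resize(i[v:v+h,u:u+w],None,fx=k,fy=k,interpolation=cv2.INTER_CUBIC)
cv2.imwrite('pics/c1.png',np.vstack([np.hstack([c(t,450,205),c(t,165,230)]),np.hstack([c(s,335,350,80,60),c(s,250,185,80,60)])]))
```

```text
(no output)
```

View pics/c1.png

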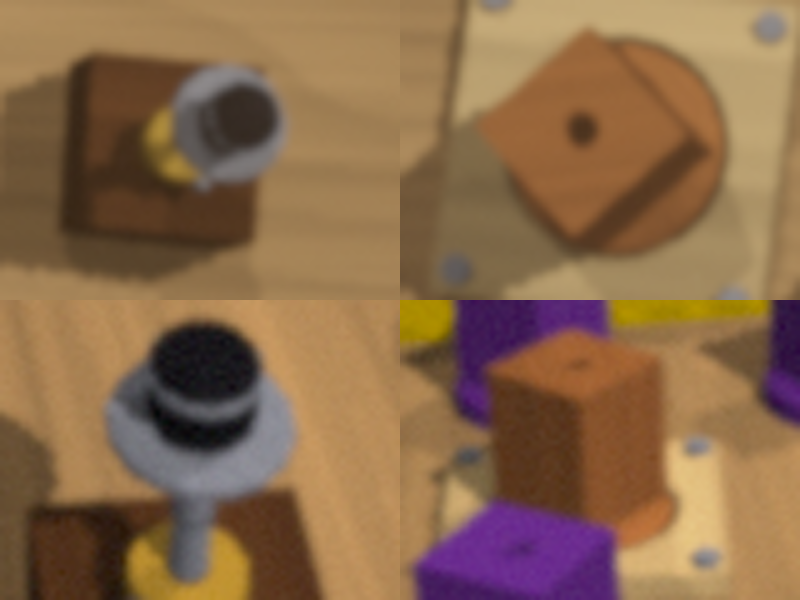

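The crop confirms it. The gauge's black handle top is at top (499.0,227.4) and side (375.6,361.1). The orange blank sits in the jig's round opening, with its bore at top (201.0,255.6) and side (285.6,197.6).

Run:
```python
from h import *
from scipy.spatial.transform import Rotation as R
t=load('top0'); s=load('side0')
def tri(a,b):
    A=[];B=[]
    for o,d in (ray(t,*a),ray(s,*b)):
        P=np.eye(3)-np.outer(d,d);A.append(P);B.append(P@o)
    return np.linalg.lstsq(np.vstack(A),np.hstack(B),rcond=None)[0]
for n,a,b,z in (('handle',(499,227.4),(375.6,361.1),122),('flange',(495.4,229.4),(375,374.6),102),('bore',(201,255.6),(285.6,197.6),85)):
    print(n,atz(t,*a,z).round(1),atz(s,*b,z).round(1),tri(a,b).round(1))
for n,p,z in (('redlid',(428,144),80),('greenlid',(486,147),95),('yel',(327,237),45),('blue',(370,238),45),('oran1',(351,189),85),('or2',(363,279),85),('pur',(290,278),85),('purple2',(125,261),85),('purp3',(199,338),85),('orlid',(216,142),75),('gold',(273,138),85),('jigc1',(493/5+85,230),12)): print(n,atz(t,*p,z).round(0))
print(R.from_rotvec(get_obs()['orientation']).as_matrix().round(3))
```

```text
handle [ 560.6 -269.2  122. ] [ 559.4 -271.2  122. ] [ 560.3 -269.7  120.4]
flange [ 559.7 -269.2  102. ] [ 559.4 -272.8  102. ] [ 560.2 -270.3   99.1]
bore [502.  274.3  85. ] [503.2 270.6  85. ] [502.8 274.7  83.1]
redlid [ 726. -149.   80.]
greenlid [ 719. -257.   95.]
yel [546.  41.  45.]
blue [546. -42.  45.]
oran1 [633.  -1.  85.]
or2 [465. -25.  85.]
pur [464. 109.  85.]
purple2 [489. 414.  85.]
purp3 [352. 272.  85.]
orlid [721. 258.  75.]
gold [729. 148.  85.]
jigc1 [559. 325.  12.]
[[-0.928  0.373 -0.001]
 [ 0.373  0.928 -0.001]
 [ 0.    -0.001 -1.   ]]
```

Call:
step_arm(deltas=[[[-0.9,-0.967,0],[0,0,0.793],1],[[-0.9,-0.967,0],[0,0,0.793],1],[[-0.9,-0.967,0],[0,0,0.793],1],[[-0.9,-0.967,0],[0,0,0.793],1],[[-0.9,-0.967,0],[0,0,0.793],1],[[-0.9,-0.967,0],[0,0,0.793],1],[[-0.9,-0.967,0],[0,0,0.793],1],[[-0.9,-0.967,0],[0,0,0.793],1],[[-0.9,-0.967,0],[0,0,0.793],1],[[-0.9,-0.967,0],[0,0,0.793],1],[[-0.9,-0.967,0],[0,0,0.793],1],[[-0.9,-0.967,0],[0,0,0.793],1],[[-0.9,-0.967,0],[0,0,0.793],1],[[-0.9,-0.967,0],[0,0,0.793],1]])

```text
t: 1.27
ee_pos: [375.2, 210.7, 222.6]
orientation: [-2.221, -2.222, 0.0]
ft_force: [-0.2, -0.5, 0.8]
width: 87.9
grasp_force: 0.0
```

Call:
step_arm(deltas=[[[-0.8,0.31,0],[0,0,0],1],[[-0.8,0.31,0],[0,0,0],1],[[-0.8,0.31,0],[0,0,0],1],[[-0.8,0.31,0],[0,0,0],1],[[-0.8,0.31,0],[0,0,0],1],[[-0.8,0.31,0],[0,0,0],1],[[-0.8,0.31,0],[0,0,0],1]])

```text
t: 1.85
ee_pos: [470.7, -33.7, 222.9]
orientation: [2.222, 2.217, 0.001]
ft_force: [0.9, 0.5, 0.5]
width: 87.8
grasp_force: 0.0
```

Call:
step_arm(deltas=[[[-0.8,0.31,0],[0,0,0],1],[[-0.8,0.31,0],[0,0,0],1],[[-0.8,0.31,0],[0,0,0],1],[[-0.8,0.31,0],[0,0,0],1],[[-0.8,0.31,0],[0,0,0],1],[[-0.8,0.31,0],[0,0,0],1],[[-0.8,0.31,0],[0,0,0],1],[[-0.8,0.31,0],[0,0,0],1],[[-0.8,0.31,0],[0,0,0],1]])

```text
t: 2.6
ee_pos: [560.7, -268.8, 221.8]
orientation: [-2.221, -2.219, 0.0]
ft_force: [0.3, 0.9, -0.5]
width: 87.8
grasp_force: 0.0
```

Run:
```python
from h import *
w=snap('wrist','w1'); o=get_obs(); print(o['ee_pos'],o['qpos'],o['ft_force'],np.round(w['T'],3),w['fx'])
print(proj(w,[[560,-270,122],[560,-270,102]]))
```

```text
[ 560.42877738 -268.2619282   222.03674716] [-4.65786345e-01  4.19348856e-01  1.63747350e+00  4.35047347e-04
  1.08674508e+00 -4.66253768e-01] [ 0.14050839 -0.18294603 -0.56576308] [[ 1.00000e+00 -0.00000e+00 -1.00000e-03  5.59335e+02]
 [-0.00000e+00 -9.65000e-01 -2.62000e-01 -1.98518e+02]
 [-1.00000e-03  2.62000e-01 -9.65000e-01  3.83061e+02]
 [ 0.00000e+00  0.00000e+00  0.00000e+00  1.00000e+00]] 360.44153025357474
[[319.2493393  243.29225476]
 [319.18966328 236.72687255]]
```

View pics/w1.png

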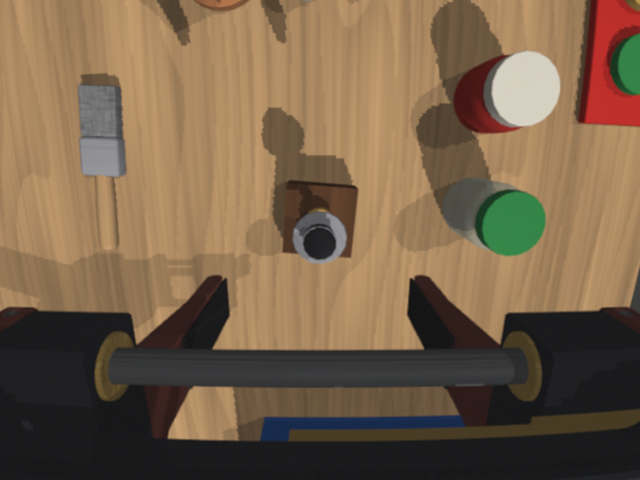

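The wrist view shows the handle centred at (319.5,242), as predicted (319,243). I go down around it and grip.

Call:
step_arm(deltas=[[[-0.003,-0.001,0.1],[0,0,0],1],[[-0.003,-0.001,0.2],[0,0,0],1],[[-0.003,-0.001,0.28],[0,0,0],1],[[-0.003,-0.001,0.34],[0,0,0],1],[[-0.003,-0.001,0.375],[0,0,0],1],[[-0.003,-0.001,0.392],[0,0,0],1],[[-0.003,-0.001,0.392],[0,0,0],1],[[-0.003,-0.001,0.392],[0,0,0],1],[[-0.003,-0.001,0.392],[0,0,0],-1],[[-0.003,-0.001,0.392],[0,0,0],-1],[[-0.003,-0.001,0.392],[0,0,0],-1],[[-0.003,-0.001,0.392],[0,0,0],-1],[[-0.003,-0.001,0.392],[0,0,0],-1],[[-0.003,-0.001,0.392],[0,0,0],-1],[[-0.003,-0.001,0.392],[0,0,0],-1],[[-0.003,-0.001,0.392],[0,0,0],-1],[[-0.003,-0.001,0.392],[0,0,0],-1],[[-0.003,-0.001,0.392],[0,0,0],-1],[[-0.003,-0.001,0.392],[0,0,0],-1],[[-0.003,-0.001,0.392],[0,0,0],-1]])

```text
t: 4.32
ee_pos: [560.5, -271.4, 105.0]
orientation: [2.223, 2.22, 0.0]
ft_force: [-0.6, -0.3, -0.5]
width: 25.2
grasp_force: 30.0
```

Call:
step_arm(deltas=[[[0,0,-0.01],[0,0,0],-1],[[0,0,-0.03],[0,0,0],-1],[[0,0,-0.06],[0,0,0],-1],[[0,0,-0.1],[0,0,0],-1],[[0,0,-0.15],[0,0,0],-1],[[0,0,-0.21],[0,0,0],-1],[[0,0,-0.27],[0,0,0],-1],[[0,0,-0.33],[0,0,0],-1],[[0,0,-0.37],[0,0,0],-1],[[0,0,-0.39],[0,0,0],-1],[[0,0,-0.4],[0,0,0],-1],[[0,0,-0.4],[0,0,0],-1],[[0,0,-0.4],[0,0,0],-1]])

```text
t: 5.4
ee_pos: [560.0, -271.1, 224.4]
orientation: [-2.222, -2.219, 0.001]
ft_force: [0.9, 0.7, -2.2]
width: 25.5
grasp_force: 30.0
```

Run:
```python
from h import *
print([get_obs()[k] for k in('ee_pos','ft_force','width','grasp_force')])
a=snap('top','t2')['pixels'];b=snap('side','s2')['pixels'];w=snap('wrist','w2')['pixels']
c=lambda i,u,v:cv2.resize(i[v:v+150,u:u+133],(532,600),interpolation=cv2.INTER_CUBIC)
cv2.imwrite('pics/c2.png',np.hstack([c(b,310,270)[:,66:466],cv2.resize(w[180:480,220:420],(400,600))])[:,:,::-1])
```

```text
[array([ 559.99693003, -271.14489468,  224.37159443]), array([ 0.93878712,  0.73257656, -2.18411456]), 25.470775260053617, 29.98328983783722]
```

View pics/c2.png

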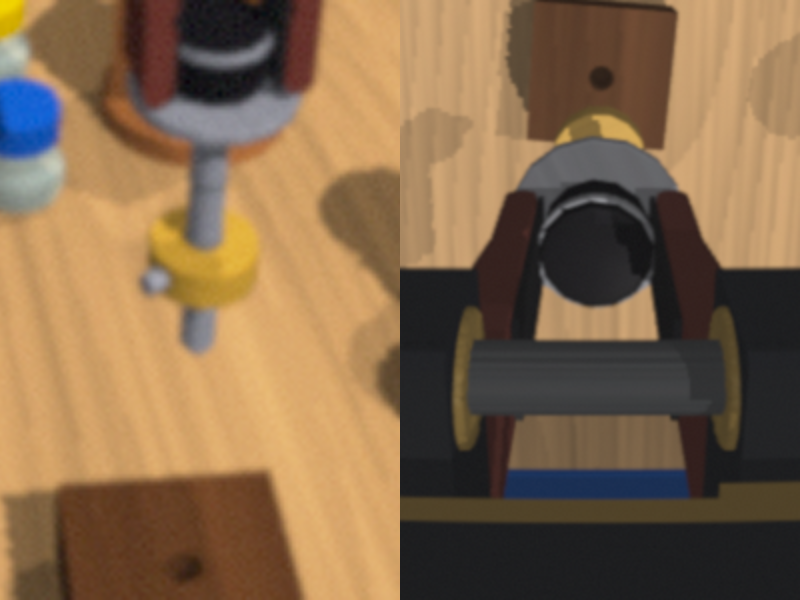

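The gauge hangs upright and gripped, with its tip at crop (198,350), which is side (376,357.5). The empty stand hole is at wrist (320,218.5). I carry it across and stop about 60 mm short of the blank, so the wrist camera can see the bore.

Call:
step_arm(deltas=[[[0.02,-0.002,0],[0,0,0],-1],[[0.06,-0.006,0],[0,0,0],-1],[[0.12,-0.014,0],[0,0,0],-1],[[0.2,-0.024,0],[0,0,0],-1],[[0.3,-0.036,0],[0,0,0],-1],[[0.4,-0.048,0],[0,0,0],-1],[[0.5,-0.06,0],[0,0,0],-1],[[0.6,-0.072,0],[0,0,0],-1],[[0.7,-0.084,0],[0,0,0],-1],[[0.8,-0.096,0],[0,0,0],-1]])

```text
t: 6.38
ee_pos: [531.1, -29.1, 225.0]
orientation: [-2.223, -2.22, 0.0]
ft_force: [1.6, -0.4, -1.6]
width: 25.1
grasp_force: 30.0
```

Call:
step_arm(deltas=[[[0.1,-0.012,0],[0,0,0],-1],[[0.2,-0.024,0],[0,0,0],-1],[[0.3,-0.036,0],[0,0,0],-1],[[0.4,-0.048,0],[0,0,0],-1],[[0.5,-0.06,0],[0,0,0],-1],[[0.6,-0.072,0],[0,0,0],-1],[[0.68,-0.082,0],[0,0,0],-1],[[0.74,-0.09,0],[0,0,0],-1],[[0.78,-0.094,0],[0,0,0],-1],[[0.8,-0.096,0],[0,0,0],-1],[[0.8,-0.096,0],[0,0,0],-1],[[0.8,-0.096,0],[0,0,0],-1],[[0.8,-0.096,0],[0,0,0],-1]])

```text
t: 7.47
ee_pos: [503.6, 207.9, 225.0]
orientation: [2.224, 2.219, -0.001]
ft_force: [0.2, -0.2, -3.2]
width: 25.2
grasp_force: 30.0
```

Run:
```python
from h import *
o=get_obs();print(o['ee_pos'],o['qpos'].round(4),o['ft_force'])
w2=load('w2'); s2=load('s2'); t2=load('t2')
print('T2',np.array(w2['T'])[:3,3]); print('stand hole from wrist',atz(w2,320,218.5,35)); print('tip pred',proj(s2,[[560,-270.5,130]]),'tip',atz(s2,376,357,130))
w=snap('wrist','w3'); b=snap('side','s3'); snap('top','t3'); print('T3',np.array(w['T']).round(4))
print('bore pred wrist',proj(w,[502.5,274,85]), 'side', proj(b,[[502.5,274,85],[502.5,212,130]]))
cv2.imwrite('pics/c3.png',np.hstack([cv2.resize(w['pixels'][140:340,220:420],(400,400),interpolation=2),cv2.resize(b['pixels'][130:230,230:330],(400,400),interpolation=2)])[:,:,::-1])
```

```text
[503.58945134 207.87306261 224.9869263 ] [ 3.6980e-01  3.0340e-01  1.8058e+00 -3.0000e-04  1.0328e+00  3.7220e-01] [ 0.23437137 -0.2405265  -3.1604586 ]
T2 [ 558.6676468  -200.71484243  385.14536221]
stand hole from wrist [ 560.15344519 -271.32077122   35.        ]
tip pred [[376.3892897 355.4387944]] tip [ 558.95213326 -272.75986343  130.        ]
T3 [[ 1.000000e+00 -2.100000e-03 -5.000000e-04  5.021571e+02]
 [-2.200000e-03 -9.647000e-01 -2.633000e-01  2.784489e+02]
 [ 1.000000e-04  2.633000e-01 -9.647000e-01  3.860913e+02]
 [ 0.000000e+00  0.000000e+00  0.000000e+00  1.000000e+00]]
bore pred wrist [[318.29121232 150.17704741]] side [[285.1369124  197.00261657]
 [286.55449107 189.18235891]]
```

View pics/c3.png

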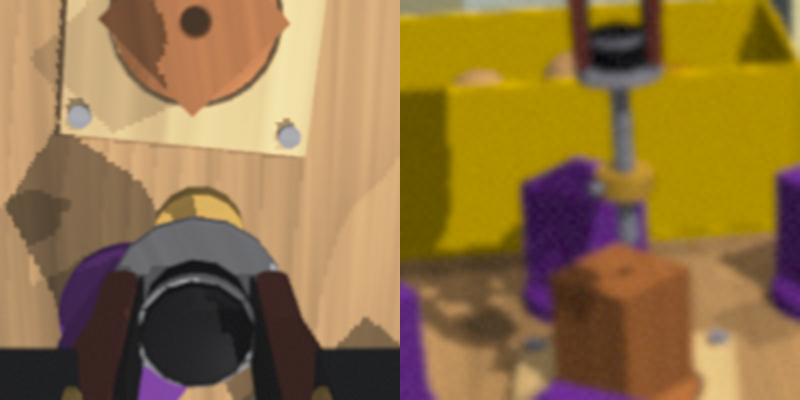

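Run:
```python
from h import *
w=load('w3');w2=load('w2')
b=atz(w,317.2,150.2,85); s=atz(w2,319.8,218.2,35)
print(b,b-np.array(w['T'])[:3,3],s-np.array(w2['T'])[:3,3])
print('move', (b-np.array(w['T'])[:3,3])-(s-np.array(w2['T'])[:3,3]))
print('handle wrist w2/w3 flange? ', proj(w2,[[560.2,-271.3,122+119.6]]),proj(w,[[503.7,208,241.6]]))
```

```text
[501.61265665 273.98367988  85.        ] [  -0.54447218   -4.46520995 -301.09129554] [   1.28800139  -70.30352769 -350.14536221]
move [-1.83247357 65.83831774 49.05406667]
handle wrist w2/w3 flange?  [[322.0986094  312.19350948]] [[321.72168115 310.48276337]]
```

Call:
step_arm(deltas=[[[0.03,-0.001,0],[0,0,0],-1],[[0.09,-0.003,0],[0,0,0],-1],[[0.15,-0.004,0],[0,0,0],-1],[[0.2,-0.006,0],[0,0,0],-1],[[0.219,-0.006,0],[0,0,0],-1],[[0.219,-0.006,0.04],[0,0,0],-1],[[0.219,-0.006,0.09],[0,0,0],-1],[[0.219,-0.006,0.12],[0,0,0],-1],[[0.219,-0.006,0.133],[0,0,0],-1],[[0.219,-0.006,0.133],[0,0,0],-1],[[0.219,-0.006,0.133],[0,0,0],-1]])

```text
t: 8.53
ee_pos: [502.0, 274.0, 185.0]
orientation: [-2.224, -2.219, 0.001]
ft_force: [0.9, -0.1, -1.0]
width: 25.3
grasp_force: 30.0
```

Run:
```python
from h import *
o=get_obs();print(o['ee_pos'],o['ft_force'],o['orientation'])
b=snap('side','s4'); 
print('side bore,tip', proj(b,[[502.5,274,85],[502.5,274,90]]))
cv2.imwrite('pics/c4.png',cv2.resize(b['pixels'][140:240,245:325],(480,600),interpolation=2)[:,:,::-1])
```

```text
[501.97551697 274.02487865 184.98759753] [ 0.92121369 -0.13564702 -0.95259806] [-2.22354207e+00 -2.21920478e+00  8.38795088e-04]
side bore,tip [[285.1369124  197.00261657]
 [285.01743535 194.93279437]]
```

View pics/c4.png

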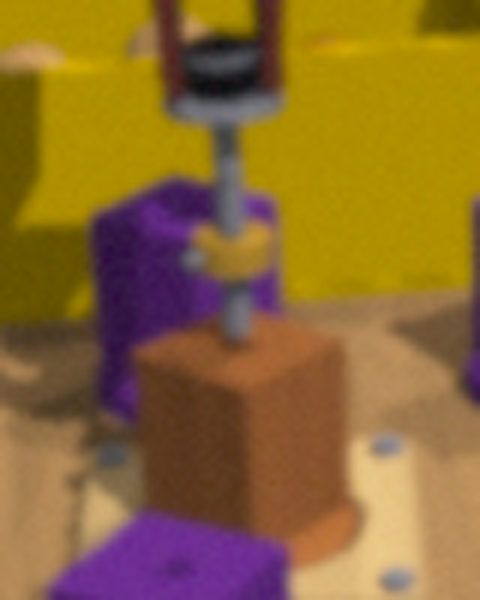

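The side crop shows the tip at about (237,340), a little left of the bore at (246,349). I check this at subpixel level before going down.

Run:
```python
from h import *
for f in('s2','s3','s0'):
    f={'s0':'side0'}.get(f,f); im=load(f)
    if f=='s2': continue
    g=im['pixels'][190:206,274:298].astype(float).sum(2)
    g=cv2.GaussianBlur(g,(0,0),.7); print(f); print(g[2:14,4:22].astype(int))
im=load('s4')
g=im['pixels'].astype(int)
for v in (163,166,169,172,174,188,190,192,194,196): print(v,(g[v,278:292,0]-g[v,278:292,2]).tolist())
print(proj(im,[[502,274,z] for z in (90,110,130,150,178)]).round(2).tolist())
```

```text
s3
[[268 289 301 312 320 321 321 320 321 319 310 301 296 302 316 324 329 332]
 [288 305 316 322 324 323 322 324 325 323 314 309 308 311 319 325 330 335]
 [302 314 320 323 325 326 325 324 325 324 319 314 310 312 318 325 333 337]
 [301 313 318 320 324 327 325 321 320 318 317 316 311 312 316 324 333 334]
 [287 302 314 317 319 319 314 303 300 303 311 316 316 315 315 321 331 331]
 [260 283 304 311 311 306 293 279 277 287 299 312 318 318 315 318 325 328]
 [230 260 288 302 304 300 290 277 279 291 303 314 319 317 314 313 316 320]
 [216 244 278 299 304 303 301 298 302 310 314 320 321 319 316 312 309 306]
 [219 248 280 303 310 313 315 316 318 320 320 323 320 315 312 304 295 287]
 [214 245 274 296 307 313 317 319 319 319 319 317 316 309 299 287 279 273]
 [194 221 253 276 292 305 314 317 314 313 312 309 304 293 282 272 267 265]
 [175 196 220 243 266 283 296 305 307 306 301 294 285 278 273 265 261 259]]
side0
[[255 279 292 303 310 313 313 308 307 303 295 292 293 301 312 314 316 321]
 [279 295 305 312 315 315 315 313 310 308 305 303 302 305 313 317 319 322]
 [292 301 309 315 317 315 314 314 311 31
[... 771 characters left out ...]
174, 175]
166 [172, 156, 83, 26, -3, 6, 38, 95, 167, 174, 174, 177, 171, 175]
169 [114, 118, 78, 24, -3, -2, 23, 78, 145, 176, 176, 174, 176, 174]
172 [-20, -17, -11, -7, -7, -6, -4, 3, 19, 33, 46, 67, 103, 150]
174 [-22, -22, -16, -12, -7, -9, -11, -17, -26, -29, -24, -10, 29, 89]
188 [-27, -30, -29, -20, -11, -4, -4, -8, -16, -24, -31, -26, -11, 31]
190 [-29, -30, -27, -20, -13, -6, -5, -8, -9, -14, -21, -24, -13, 21]
192 [-9, 4, 9, 13, 8, -2, -6, 0, 22, 51, 55, 49, 37, 42]
194 [47, 58, 58, 46, 26, 5, -1, 10, 41, 82, 103, 108, 108, 107]
196 [94, 92, 83, 72, 55, 38, 35, 53, 77, 99, 109, 114, 112, 110]
[[284.79, 194.95], [284.31, 186.57], [283.81, 178.01], [283.31, 169.29], [282.59, 156.77]]
```

Call:
step_arm(deltas=[[[0,0.002,0.003],[0,0,0],-1],[[0,0.002,0.007],[0,0,0],-1],[[0,0.002,0.011],[0,0,0],-1],[[0,0.002,0.014],[0,0,0],-1],[[0,0.002,0.017],[0,0,0],-1],[[0,0.002,0.02],[0,0,0],-1],[[0,0.002,0.02],[0,0,0],-1],[[0,0.002,0.02],[0,0,0],-1]])

```text
t: 9.25
ee_pos: [502.5, 274.4, 179.1]
orientation: [-2.223, -2.22, 0.0]
ft_force: [0.5, 0.6, -2.2]
width: 25.3
grasp_force: 30.0
```

Call:
step_arm(deltas=[[[0,0,0.002],[0,0,0],-1],[[0,0,0.003],[0,0,0],-1],[[0,0,0.003],[0,0,0],-1]])

```text
t: 9.5
ee_pos: [502.5, 274.4, 178.2]
orientation: [-2.223, -2.22, 0.0]
ft_force: [-0.4, 0.2, -1.7]
width: 25.3
grasp_force: 30.0
```

Call:
step_arm(deltas=[[[0,0,0.002],[0,0,0],-1],[[0,0,0.003],[0,0,0],-1],[[0,0,0.003],[0,0,0],-1]])

```text
t: 9.75
ee_pos: [502.5, 274.4, 177.3]
orientation: [-2.223, -2.22, 0.0]
ft_force: [-0.5, 0.6, -1.9]
width: 25.5
grasp_force: 30.0
```

Call:
step_arm(deltas=[[[0,0,0.002],[0,0,0],-1],[[0,0,0.004],[0,0,0],-1],[[0,0,0.004],[0,0,0],-1]])

```text
t: 10.0
ee_pos: [502.4, 274.4, 176.0]
orientation: [-2.223, -2.22, 0.0]
ft_force: [-0.0, 0.3, -1.6]
width: 25.4
grasp_force: 30.0
```

Call:
step_arm(deltas=[[[0,0,0.002],[0,0,0],-1],[[0,0,0.004],[0,0,0],-1],[[0,0,0.004],[0,0,0],-1]])

```text
t: 10.25
ee_pos: [502.4, 274.4, 174.8]
orientation: [-2.223, -2.22, 0.0]
ft_force: [0.5, -0.7, -1.7]
width: 25.6
grasp_force: 30.0
```

Call:
step_arm(deltas=[[[0,0,0.002],[0,0,0],-1],[[0,0,0.004],[0,0,0],-1],[[0,0,0.004],[0,0,0],-1]])

```text
t: 10.5
ee_pos: [502.4, 274.4, 173.6]
orientation: [-2.223, -2.22, 0.0]
ft_force: [0.7, 0.9, -1.7]
width: 25.3
grasp_force: 30.0
```

Call:
step_arm(deltas=[[[0,0,0.003],[0,0,0],-1],[[0,0,0.006],[0,0,0],-1],[[0,0,0.006],[0,0,0],-1]])

```text
t: 10.75
ee_pos: [502.4, 274.4, 171.8]
orientation: [-2.223, -2.22, 0.0]
ft_force: [-0.1, -0.4, -2.6]
width: 25.3
grasp_force: 30.0
```

The tip is about 8 mm into the bore with no force. I go on to just above collar contact.

Call:
step_arm(deltas=[[[0,0,0.008],[0,0,0],-1],[[0,0,0.016],[0,0,0],-1],[[0,0,0.024],[0,0,0],-1],[[0,0,0.032],[0,0,0],-1],[[0,0,0.04],[0,0,0],-1],[[0,0,0.046],[0,0,0],-1],[[0,0,0.05],[0,0,0],-1],[[0,0,0.05],[0,0,0],-1]])

```text
t: 11.42
ee_pos: [502.4, 274.3, 156.6]
orientation: [-2.223, -2.22, 0.001]
ft_force: [-0.2, -0.2, -1.6]
width: 25.2
grasp_force: 30.0
```

Call:
step_arm(deltas=[[[0,0,0.005],[0,0,0],-1],[[0,0,0.01],[0,0,0],-1],[[0,0,0.015],[0,0,0],-1],[[0,0,0.02],[0,0,0],-1],[[0,0,0.025],[0,0,0],-1],[[0,0,0.03],[0,0,0],-1],[[0,0,0.03],[0,0,0],-1]])

```text
t: 12.0
ee_pos: [502.9, 274.6, 148.6]
orientation: [2.223, 2.22, 0.001]
ft_force: [-0.6, 0.3, 3.3]
width: 25.5
grasp_force: 30.0
```

Call:
step_arm(deltas=[[[0,0,0.003],[0,0,0],-1],[[0,0,0.006],[0,0,0],-1],[[0,0,0.009],[0,0,0],-1],[[0,0,0.012],[0,0,0],-1],[[0,0,0.015],[0,0,0],-1],[[0,0,0.018],[0,0,0],-1],[[0,0,0.02],[0,0,0],-1]])

```text
t: 12.58
ee_pos: [502.9, 274.6, 142.8]
orientation: [2.223, 2.219, 0.002]
ft_force: [-1.8, -0.8, 7.0]
width: 25.4
grasp_force: 30.0
```

Call:
step_arm(deltas=[[[0,0,0.002],[0,0,0],-1],[[0,0,0.003],[0,0,0],-1],[[0,0,0.003],[0,0,0],-1]])

```text
t: 12.83
ee_pos: [502.9, 274.6, 141.9]
orientation: [2.223, 2.22, 0.002]
ft_force: [-1.5, -1.8, 5.6]
width: 25.4
grasp_force: 30.0
```

Call:
step_arm(deltas=[[[0,0,0.002],[0,0,0],-1],[[0,0,0.003],[0,0,0],-1],[[0,0,0.003],[0,0,0],-1]])

```text
t: 13.08
ee_pos: [502.9, 274.7, 141.0]
orientation: [2.223, 2.22, 0.002]
ft_force: [-2.0, -0.4, 5.9]
width: 25.1
grasp_force: 30.0
```

Call:
step_arm(deltas=[[[0,0,0.002],[0,0,0],-1],[[0,0,0.003],[0,0,0],-1],[[0,0,0.003],[0,0,0],-1]])

```text
t: 13.33
ee_pos: [502.9, 274.6, 140.1]
orientation: [2.223, 2.22, 0.002]
ft_force: [-2.1, -1.4, 4.9]
width: 25.1
grasp_force: 30.0
```

Call:
step_arm(deltas=[[[0,0,0.002],[0,0,0],-1],[[0,0,0.004],[0,0,0],-1],[[0,0,0.006],[0,0,0],-1],[[0,0,0.006],[0,0,0],-1]])

```text
t: 13.67
ee_pos: [502.9, 274.6, 138.3]
orientation: [2.223, 2.22, 0.002]
ft_force: [-1.4, -1.2, 4.8]
width: 25.1
grasp_force: 30.0
```

Call:
step_arm(deltas=[[[0,0,0.002],[0,0,0],-1],[[0,0,0.004],[0,0,0],-1],[[0,0,0.006],[0,0,0],-1],[[0,0,0.006],[0,0,0],-1]])

```text
t: 14.0
ee_pos: [502.9, 274.6, 136.5]
orientation: [2.223, 2.22, 0.002]
ft_force: [-0.7, -1.1, 5.5]
width: 25.4
grasp_force: 30.0
```

Call:
step_arm(deltas=[[[0,0,0.002],[0,0,0],-1],[[0,0,0.004],[0,0,0],-1],[[0,0,0.006],[0,0,0],-1],[[0,0,0.006],[0,0,0],-1]])

```text
t: 14.33
ee_pos: [503.0, 274.6, 134.7]
orientation: [2.223, 2.22, 0.002]
ft_force: [-1.6, -1.2, 6.0]
width: 24.9
grasp_force: 30.0
```

Call:
step_arm(deltas=[[[0,0,0.002],[0,0,0],-1],[[0,0,0.004],[0,0,0],-1],[[0,0,0.006],[0,0,0],-1],[[0,0,0.006],[0,0,0],-1]])

```text
t: 14.67
ee_pos: [503.0, 274.6, 132.9]
orientation: [2.223, 2.22, 0.002]
ft_force: [-0.7, -1.3, 4.9]
width: 25.1
grasp_force: 30.0
```

Call:
step_arm(deltas=[[[0,0,0.002],[0,0,0],-1],[[0,0,0.004],[0,0,0],-1],[[0,0,0.006],[0,0,0],-1],[[0,0,0.006],[0,0,0],-1]])

```text
t: 15.0
ee_pos: [503.0, 274.6, 131.1]
orientation: [2.223, 2.22, 0.002]
ft_force: [-1.5, -0.4, 5.8]
width: 25.2
grasp_force: 30.0
```

Call:
step_arm(deltas=[[[0,0,0.002],[0,0,0],-1],[[0,0,0.004],[0,0,0],-1],[[0,0,0.006],[0,0,0],-1],[[0,0,0.006],[0,0,0],-1]])

```text
t: 15.33
ee_pos: [503.0, 274.6, 129.3]
orientation: [2.223, 2.22, 0.002]
ft_force: [-1.2, -1.2, 5.3]
width: 25.3
grasp_force: 30.0
```

Call:
step_arm(deltas=[[[0,0,0.002],[0,0,0],-1],[[0,0,0.004],[0,0,0],-1],[[0,0,0.006],[0,0,0],-1],[[0,0,0.006],[0,0,0],-1]])

```text
t: 15.67
ee_pos: [503.3, 274.9, 128.6]
orientation: [2.223, 2.219, 0.003]
ft_force: [-3.1, -2.0, 15.3]
width: 25.2
grasp_force: 30.0
```

Call:
step_arm(deltas=[[[0,0,0.001],[0,0,0],-1],[[0,0,0.001],[0,0,0],-1]])

```text
t: 15.83
ee_pos: [503.4, 274.9, 128.6]
orientation: [2.223, 2.219, 0.003]
ft_force: [-4.0, -1.7, 16.6]
width: 25.5
grasp_force: 30.0
```

Call:
step_arm(deltas=[[[0,0,-0.003],[0,0,0],-1],[[0,0,-0.005],[0,0,0],-1],[[0,0,-0.005],[0,0,0],-1]])

```text
t: 16.08
ee_pos: [502.9, 274.7, 128.7]
orientation: [2.223, 2.22, 0.002]
ft_force: [-1.1, 0.8, 8.0]
width: 24.6
grasp_force: 30.0
```

Call:
step_arm(deltas=[[[0,0,-0.002],[0,0,0],-1],[[0,0,-0.004],[0,0,0],-1],[[0,0,-0.004],[0,0,0],-1]])

```text
t: 16.33
ee_pos: [502.5, 274.4, 128.8]
orientation: [2.223, 2.22, -0.0]
ft_force: [-0.7, -0.0, 0.3]
width: 25.3
grasp_force: 30.0
```

Call:
step_arm(deltas=[[[0,0,0],[0,0,0],-0.3],[[0,0,0],[0,0,0],-0.2],[[0,0,0],[0,0,0],0],[[0,0,0],[0,0,0],0.4],[[0,0,0],[0,0,0],1],[[0,0,0],[0,0,0],1],[[0,0,0],[0,0,0],1],[[0,0,0],[0,0,0],1],[[0,0,0],[0,0,0],1],[[0,0,0],[0,0,0],1]])

```text
t: 17.17
ee_pos: [502.5, 274.4, 129.1]
orientation: [2.223, 2.22, 0.0]
ft_force: [1.0, -0.2, -0.5]
width: 84.8
grasp_force: 0.0
```

Call:
step_arm(deltas=[[[0,0,-0.02],[0,0,0],1],[[0,0,-0.06],[0,0,0],1],[[0,0,-0.12],[0,0,0],1],[[0,0,-0.2],[0,0,0],1],[[0,0,-0.3],[0,0,0],1],[[0,0,-0.4],[0,0,0],1],[[0,0,-0.5],[0,0,0],1],[[0,0,-0.5],[0,0,0],1],[[0,0,-0.5],[0,0,0],1]])

```text
t: 17.92
ee_pos: [503.5, 275.0, 282.1]
orientation: [2.222, 2.219, 0.008]
ft_force: [0.3, 0.2, 0.1]
width: 87.8
grasp_force: 0.0
```

Run:
```python
from h import *
o=get_obs();print(o['ee_pos'],o['ft_force'],o['t'])
b=snap('side','s5')['pixels'];w=snap('wrist','w5')['pixels']
cv2.imwrite('pics/c5.png',np.hstack([cv2.resize(b[140:240,245:325],(480,600),interpolation=2),cv2.resize(w[150:350,267:373],(318,600),interpolation=2)])[:,:,::-1])
```

```text
[503.53556634 274.98102371 282.12682235] [0.2877183 0.1795859 0.1079983] 17.9167
```

View pics/c5.png

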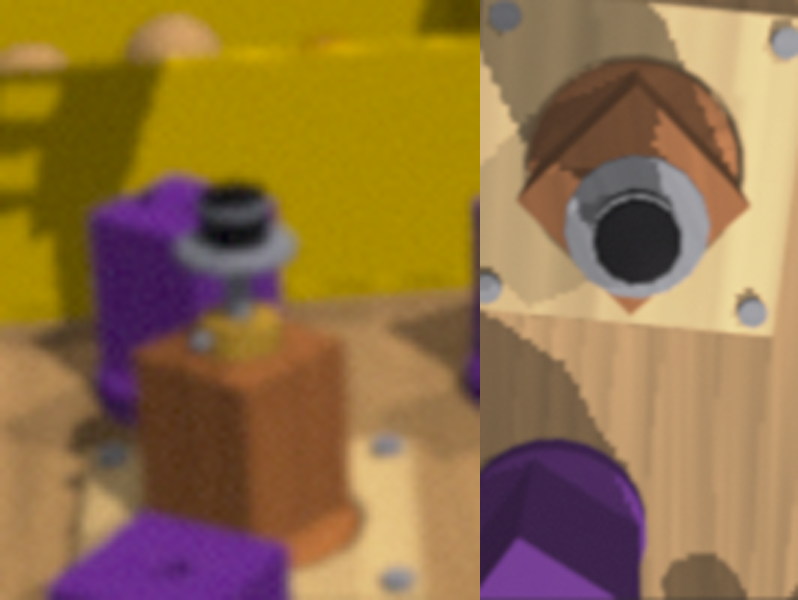

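The side crop shows the gauge upright, with its collar at (243,335) flat on the blank's top. The wrist crop shows the handle centred on the blank at (637,240). The gripper is clear, so I hand in the job.

```bash
python3 -c "
from workcell import *
print(close_job())"
```

```text
the job is handed in; nothing more can be done
None
```

The job is handed in: the gauge stands upright in the jig's blank with its collar on the wood, marking about 51 mm, and peak downward push was about 18 N (limit 28 N).

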